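# Feel along the rivets of a lint screen

### The job

Check the dryer's lint screen for rivets that stand proud: from above, run the closed fingertips along its U-shaped frame over all nine rivets in order, starting at the end of the frame beside the round stud on the handle and following the bend round to the other end, touching lightly or staying no more than about a centimetre above the frame. Do not press hard, shift or lift the screen, and leave the cup on its mesh and the things around it where they are. Then raise the hand well clear, at least 10 cm above the counter.

Things in the scene. Friction and masses are not known exactly. Their poses are not given: they have to be found in the camera images.
- screen: dryer lint screen lying flat and loose on non-slip rubber feet at any yaw, 0.2 to 0.4 kg: U-shaped grey frame of flat bar, 12 mm wide, 10 mm high, round a dark mesh panel 5 mm high, with a handle bar across the U's open end. Origin on the underside, inside the U; z up, -x to the handle bar. Frame centre line: legs at y = +-75 mm, corners of 40 mm radius about x = 35, y = +-35, far bar at x = 75
- stud (a point): top of the round lock stud, 24 mm in diameter, that stands on one end of the handle bar, at x = -105, y = 72 mm in the screen's frame, 32 mm above the counter; the first rivet is on the leg beside it
- handle (a point): middle of the top of the screen's grey handle bar, which is 30 mm wide, 176 mm long (along the screen's y) and 16 mm high; x = -105, y = 0 mm in the screen's frame
- cup: white plastic measuring cup standing loose on the mesh within the U, 44 mm across and 35 mm high, origin at the centre of its underside; it stays where it is
- detergent: green bottle, 72 mm in diameter and 170 mm high, origin at the centre of its underside; a bystander to one side
- jar: white jar, 60 mm in diameter and 75 mm high, origin at the centre of its underside; a bystander to the other side
- brush: laundry brush lying on the counter beyond the screen, its handle along its own x; a bystander
- rivet1 (a point): first rivet: top face of the frame, 10 mm above the counter, at x = -55, y = 75 mm in the screen's frame; nine small steel rivets (heads 9 mm across, 1 mm high) sit on the frame's centre line, 47 mm apart, counted from the leg's end beside the stud round to the other leg's end; these points' axes are parallel to the screen's
- rivet2 (a point): second rivet: top face of the frame, 10 mm above the counter, at x = -8, y = 75 mm in the screen's frame
- rivet3 (a point): third rivet: top face of the frame, 10 mm above the counter, at x = 38.9, y = 74.8 mm in the screen's frame
- rivet4 (a point): fourth rivet: top face of the frame, 10 mm above the counter, at x = 73.2, y = 46.8 mm in the screen's frame
- rivet5 (a point): fifth rivet: top face of the frame, 10 mm above the counter, at x = 75, y = 0 mm in the screen's frame
- rivet6 (a point): sixth rivet: top face of the frame, 10 mm above the counter, at x = 73.2, y = -46.8 mm in the screen's frame
- rivet7 (a point): seventh rivet: top face of the frame, 10 mm above the counter, at x = 38.9, y = -74.8 mm in the screen's frame
- rivet8 (a point): eighth rivet: top face of the frame, 10 mm above the counter, at x = -8, y = -75 mm in the screen's frame
- rivet9 (a point): ninth rivet: top face of the frame, 10 mm above the counter, at x = -55, y = -75 mm in the screen's frame
Not all that is in view belongs to the job. Leave any green look-alike of the cup alone.

How it is judged (in metres and radians):
On the way, in this order (a step that is already met when the one before it is completed fails the run):
1. fingertips over the first rivet, touching or close above it (horizontal distance between the grasp point and rivet1 below 0.015 m and z of the grasp point in the frame of rivet1 between 0.005 and 0.037 m), for 0.05 s.
2. fingertips over the second rivet, touching or close above it (horizontal distance between the grasp point and rivet2 below 0.015 m and z of the grasp point in the frame of rivet2 between 0.005 and 0.037 m), for 0.05 s.
3. fingertips over the third rivet, touching or close above it (horizontal distance between the grasp point and rivet3 below 0.015 m and z of the grasp point in the frame of rivet3 between 0.005 and 0.037 m), for 0.05 s.
4. fingertips over the fourth rivet, touching or close above it (horizontal distance between the grasp point and rivet4 below 0.015 m and z of the grasp point in the frame of rivet4 between 0.005 and 0.037 m), for 0.05 s.
5. fingertips over the fifth rivet, touching or close above it (horizontal distance between the grasp point and rivet5 below 0.015 m and z of the grasp point in the frame of rivet5 between 0.005 and 0.037 m), for 0.05 s.
6. fingertips over the sixth rivet, touching or close above it (horizontal distance between the grasp point and rivet6 below 0.015 m and z of the grasp point in the frame of rivet6 between 0.005 and 0.037 m), for 0.05 s.
7. fingertips over the seventh rivet, touching or close above it (horizontal distance between the grasp point and rivet7 below 0.015 m and z of the grasp point in the frame of rivet7 between 0.005 and 0.037 m), for 0.05 s.
8. fingertips over the eighth rivet, touching or close above it (horizontal distance between the grasp point and rivet8 below 0.015 m and z of the grasp point in the frame of rivet8 between 0.005 and 0.037 m), for 0.05 s.
9. fingertips over the ninth rivet, touching or close above it (horizontal distance between the grasp point and rivet9 below 0.015 m and z of the grasp point in the frame of rivet9 between 0.005 and 0.037 m), for 0.05 s.
At the end, for the whole second after the job is handed in: Rivets passed in order, fingertips within 15 mm sideways and about 18 mm above each; screen flat and still within 20 mm of its start; cup standing; cup, bottle, jar and brush within 25 mm of their starts; hand at least 10 cm above the counter (distance of screen from where it was at the start of the episode below 0.02 m and angle between screen's own z axis and vertical below 0.05 rad and linear speed of screen below 0.01 m/s and distance of each of cup, detergent, jar, brush from where it was at the start of the episode below 0.025 m and angle between cup's own z axis and vertical below 0.2 rad and height (world z) of the grasp point above 0.1 m); the robot touches nothing.
It fails at once if the fingers press the screen with more than 25 N (contact force between the fingers and screen above 25 N).
It fails at once if the screen is lifted, tipped or shifted by more than 20 mm (height (world z) of screen above 0.008 m or angle between screen's own z axis and vertical above 0.1 rad or distance of screen from where it was at the start of the episode above 0.02 m).
It fails at once if the cup is knocked over, lifted or moved by more than 25 mm (distance of cup from where it was at the start of the episode above 0.025 m or angle between cup's own z axis and vertical above 0.5 rad or height (world z) of cup above 0.015 m).
It fails at once if the bottle, the jar or the brush is moved by more than 25 mm (distance of any of detergent, jar, brush from where it was at the start of the episode above 0.025 m).
It also fails if it takes over 48 s, if anything falls off the work surface, if the arm or the gripper's body presses on something with over 40 N, if the wrist force passes 120 N, or if a joint passes its speed limit or range.

### The arm

A 6-joint arm with a two-finger parallel gripper is mounted at the origin on the work surface. World frame = base frame: x ahead of the robot, y to its left, z up, the work surface at z = 0. Lengths are in mm, angles in rad, forces in N, time in s.
With the tool pointing down it reaches from about 275 to 1000 mm from the base axis. Payload 8.4 kg.
Tool frame: the origin (TCP) lies midway between the tips of the shut fingers; the grasp point (between the pads) lies 19 mm behind it; z points along the fingers, y is the line along which they close (so a half turn about z gives the same grasp; the last joint's range is limited). The gripper opens to 85 mm and grips with 20 to 120 N. Pads are 22 mm wide; open, the fingers measure 114 mm over their backs; the gripper's body (76 mm by 85 mm) begins 54 mm behind the grasp point. The pads swing forward as they close: fully open they stand 13 mm farther back than shut.
Start: joints at [1.328, 0.353, 1.633, -0, 1.155, -0.002], TCP at [149.048, 606.97, 231.281] pointing down, gripper open.
Joint ranges: [-2.63, 2.63], [-0.92, 2.1], [0.06, 2.66], [-1.3, 4.44], [0, 2.69], [-3.02, 3.02]. Speed limits (rad/s): [2.22, 2.22, 2.79, 3.14, 3.14, 3.14].

### API

Orientations are given as [roll, pitch, yaw] about the fixed x, y, z axes, in that order (R = Rz(yaw) Ry(pitch) Rx(roll)).
In Python, from rig import telemetry, optics, r gives the robot as it stands.
- The arm moves only by the tool play_rows, never from a script. Its arguments are lists of equal length, an entry for each row: "dp": the shift along the tool's x, y, z in units of 40 mm (1.0 is 40 mm), a list of three; "rot": the turn, a rotation vector about the tool's x, y, z in units of 6 degrees (1.0 is 6 degrees), a list of three. In form: {"dp": [[tx, ty, tz], ...], "rot": [[ax, ay, az], ...]}. A call has 1 to 5 rows; each row is the pose to reach, as a shift and turn from the pose commanded when the call began, along the tool's axes at that moment; what a row does not reach only later rows make up. A row lasts 1/12 s, in which the tool goes at most 41.7 mm and 7.16 degrees, less where a joint would pass 70% of its speed; a pose out of reach is approached as far as the arm can. A call with a gripper value outside its range is refused whole. "fingers" is the opening, from 0 (shut) to 1 (fully open), set as the call begins (left out, the last holds). The fingers move at their own pace and stop on an object; "grip_force" is the grip in N (left out, the last holds). Time passes only in rows, so rows that repeat a pose let the fingers close. It gives the time, the measured TCP pose, the force, the opening and the grip force at its end, in the units of the state.
- telemetry.sense(): the state, without advancing time (a new reading comes with each control period).
- optics.grab_frame(name): name is "side" or "top"; returns a dict with "color" (400x640x3 uint8, red, green, blue), "mtx" (3x3 intrinsics, pixels), "R" (3x3) and "t" (3): a world point X has camera coordinates R X + t. Camera axes: x right, y down, z forward; pixel columns grow to the right and rows downward; lengths in mm; the calibration is good to about 2 mm. A picture is of the moment at which its call begins. There is no depth.
- r.sign_off(): hands the job in; it is judged then, once.
The state is a dict: "clock": time; "qpos": joint angles; "qvel": joint speeds; "joint_efforts": joint torques, N m; "eef_pos": TCP position; "tcp_rot": TCP orientation; "contact_force": force on the tool from outside, world axes, zero at the start; "wrist_torque": the same for the moment, N m; "opening": opening from 0.0 (shut) to 1.0 (fully open); "grasp_force": force on a finger pad.
Only numpy, scipy, OpenCV 4.12 (cv2) and the standard library are available. Lean on these libraries where they do the work, as an engineer would, in place of code of your own. Each camera call takes 0.05 s, during which the arm holds its last target. There are 200 camera calls.

## Working session

There is one attempt and no reset: what is moved stays moved. The work goes in short steps, Python scripts to look and compute and a tool call to move; the robot and the scene stay as the last step left them, time stands still between calls to the robot, and variables do not carry over. Pictures are saved under pics/ and viewed, at most 10 in all, crops included, and the job is handed in when it is done.

Besides the shell and the picture viewer there is one more tool, called after "Call:" as a command line: name --argument value ..., lists and objects as JSON in quotes. play_rows: Moves the arm, as the interface text tells. Its arguments: {"type":"object","properties":{"dp":{"type":"array"},"rot":{"type":"array"},"fingers":{"type":"number"},"grip_force":{"type":"number"}},"required":["dp","rot"]}

```bash
mkdir -p pics
python3 - <<'E'
from rig import telemetry, optics, r
import cv2,numpy as np
for n in("top","side"):
    f=optics.grab_frame(n); np.savez(f"{n}.npz",**f); cv2.imwrite(f"pics/{n}0.png",f["color"][:,:,::-1]); print(n,f["mtx"].tolist(),f["R"].round(3).tolist(),f["t"].round(1).tolist())
s=telemetry.sense();print(s)
E
```

```text
top [[389.15341254128225, 0.0, 318.7079463159356], [0.0, 389.15341254128225, 199.7481458924312], [0.0, 0.0, 1.0]] [[0.027, -0.999, 0.019], [-0.994, -0.029, -0.108], [0.109, -0.016, -0.994]] [-35.6, 577.6, 1008.2]
side [[403.180738264667, 0.0, 321.4885438396644], [0.0, 403.180738264667, 203.20729568387864], [0.0, 0.0, 1.0]] [[0.97, -0.244, 0.001], [-0.169, -0.675, -0.719], [0.176, 0.697, -0.695]] [-564.0, 145.1, 973.4]
{'clock': 0.1, 'qpos': array([ 1.32757487e+00,  3.53579956e-01,  1.63404471e+00,  2.69165914e-05,
        1.15518403e+00, -2.41673137e-03]), 'qvel': array([ 4.72364833e-04, -1.53893828e-03, -8.53884127e-04, -1.75146970e-04,
       -6.83105609e-05, -1.25368286e-03]), 'joint_efforts': array([ 6.32313913e-04, -6.06354761e+01, -3.42820609e+01,  1.20890318e-04,
        3.81524063e-03,  1.61980023e-05]), 'eef_pos': array([148.95511582, 606.56511723, 230.64252274]), 'tcp_rot': array([-3.14037668e+00, -2.75506886e-05,  2.90077703e+00]), 'contact_force': array([0.37561769, 0.66359643, 0.64693091]), 'wrist_torque': array([0.04331855, 0.01694617, 0.04528962]), 'grasp_force': 0.0, 'opening': 1.0001699560364916}
```

View pics/top0.png

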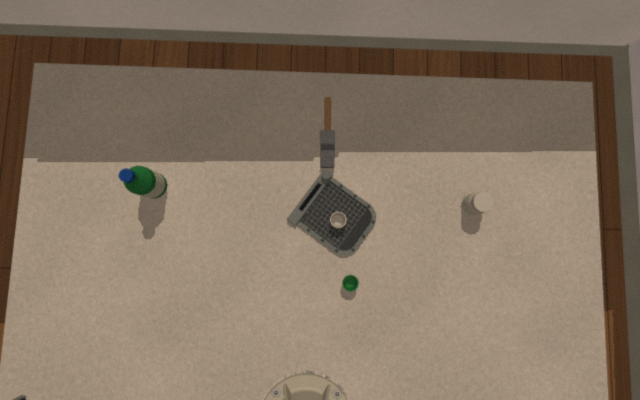

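View pics/side0.png

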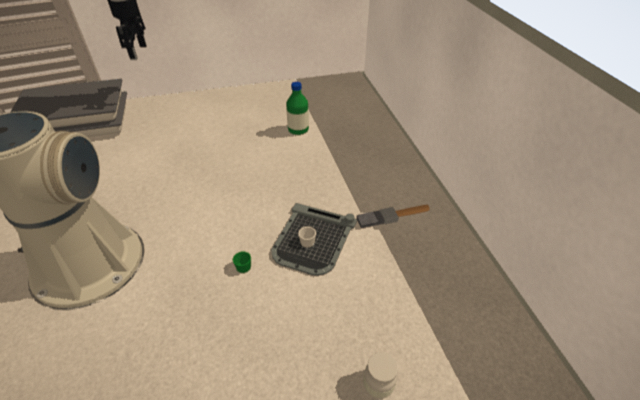

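The top view shows the screen around (335,213), with its handle bar from (295,217) to (322,180). The side view has it at (313,240), with the round stud near (349,217). The cup is at (338,219) in the top view, and the green look-alike at (350,283) is not part of the job. I'll enlarge both views to confirm the stud end.

Run:
```python
import cv2,numpy as np
a=np.load("top.npz")["color"][165:265,280:385,::-1]; b=np.load("side.npz")["color"][195:280,263:365,::-1]
f=lambda i,w:cv2.resize(i,None,fx=w,fy=w,interpolation=cv2.INTER_CUBIC)
A=f(a,3.8);B=f(b,3.8);h=max(A.shape[0],B.shape[0])
o=np.zeros((h,A.shape[1]+B.shape[1],3),np.uint8);o[:A.shape[0],:A.shape[1]]=A;o[:B.shape[0],A.shape[1]:]=B
cv2.imwrite("pics/crop.png",cv2.convertScaleAbs(o,alpha=1.5));print(A.shape,B.shape)
```

```text
(380, 399, 3) (323, 388, 3)
```

View pics/crop.png

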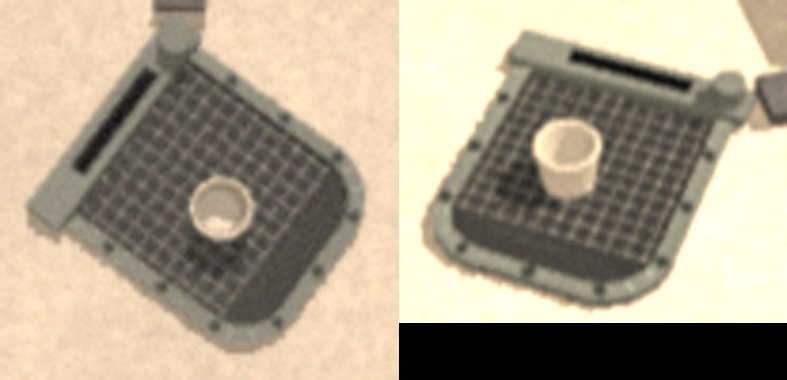

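The crop shows all nine rivets. The stud is at (178,40) in the left (top) part and (727,92) in the right (side) part, so rivet 1 is the one beside it: top crop (232,78), side crop (710,156). Next I'll refine these by dark centroids, triangulate and fit the screen's pose.

```bash
cat > m.py <<'E'
import cv2,numpy as np
M=np.array([[-55,75],[-8,75],[38.9,74.8],[73.2,46.8],[75,0],[73.2,-46.8],[38.9,-74.8],[-8,-75],[-55,-75]],float)
T=np.array([(232,78),(286,118),(337,156),(353,215),(318,271),(279,323),(214,326),(161,287),(108,247)],float)
S=np.array([(710,156),(687,207),(662,262),(599,290),(528,272),(463,248),(445,197),(473,146),(502,98)],float)-[399,0]
def ref(name,c,off):
    z=np.load(name+".npz"); g=cv2.cvtColor(z["color"],cv2.COLOR_RGB2GRAY).astype(float)
    p=(c+.5)/3.8-.5+off; out=[]
    for u,v in p:
        x,y=int(round(u)),int(round(v)); w=g[y-1:y+2,x-1:x+2]; w=w.max()-w
        yy,xx=np.mgrid[y-1:y+2,x-1:x+2]; out.append([(w*xx).sum()/w.sum(),(w*yy).sum()/w.sum()])
    return z,np.array(out),p
def fit(P):
    a=M-M.mean(0); b=P-P.mean(0); th=np.arctan2((a[:,0]*b[:,1]-a[:,1]*b[:,0]).sum(),(a*b).sum())
    R=np.array([[np.cos(th),-np.sin(th)],[np.sin(th),np.cos(th)]]); o=P.mean(0)-R@M.mean(0)
    return th,o,M@R.T+o
def plane(z,p,h):
    d=np.linalg.solve(z["mtx"],np.c_[p,np.ones(len(p))].T).T@z["R"]; C=-z["R"].T@z["t"]
    return (C+d*((h-C[2])/d[:,2])[:,None])[:,:2]
if __name__=="__main__":
    zt,pt,_=ref("top",T,[280,165]); zs,ps,_=ref("side",S,[263,195])
    Pm=lambda z:z["mtx"]@np.c_[z["R"],z["t"]]
    X=cv2.triangulatePoints(Pm(zt),Pm(zs),pt.T,ps.T); X=(X[:3]/X[3]).T
    print(X.round(1).tolist())
    for P in(X[:,:2],plane(zt,pt,11),plane(zs,ps,11)):
        th,o,Q=fit(P); print(th,o,np.hypot(*(Q-P).T).round(1))
    a,b=plane(zt,pt,11),plane(zs,ps,11); th,o,Q=fit((a+b)/2);print(th,o,Q.round(1).tolist()); np.save("Q.npy",Q)
    w=lambda h,l:[h]
    c=lambda q:(np.array([q],float)+.5)/3.8-.5
    for h in(32,):print("stud",plane(zt,c((178,38))+[280,165],h),plane(zs,c((328,82))+[263,195],h))
E
python3 m.py
```

```text
[[621.1, -78.5, 15.4], [593.7, -116.9, 16.0], [567.4, -154.5, 14.1], [525.1, -167.0, 16.0], [486.1, -141.7, 15.0], [448.2, -114.5, 15.9], [445.4, -69.9, 15.6], [471.3, -32.0, 15.7], [498.3, 6.9, 15.7]]
-2.177334913865363 [528.37830958 -80.65229467] [0.4 0.8 0.8 0.5 0.7 0.4 0.7 0.7 0.5]
-2.1781021738343638 [528.68433009 -81.05835543] [0.7 0.8 1.2 0.7 0.5 0.7 0.3 0.5 0. ]
-2.17772894887001 [528.98810665 -77.00174079] [0.3 0.3 0.8 0.5 0.3 0.3 0.4 0.7 0.4]
-2.1779152426496826 [528.83621352 -79.03004434] [[621.8, -76.6], [595.0, -115.2], [568.1, -153.7], [525.5, -165.8], [486.0, -140.6], [448.6, -112.4], [445.2, -68.3], [471.8, -29.7], [498.6, 8.9]]
stud [[646.91398994 -38.26533071]] [[647.0007726  -31.28300062]]
```

Both views agree to about 4 mm, and the rivet fit residual is 1 mm or less. The rays from the two views cross at 15 mm, against 11 mm given, which is within calibration error. I'll close the fingers and travel high towards rivet 1.

Call:
play_rows --dp '[[-0.3, -0.25, 0], [-0.8, -0.7, 0], [-1.4, -1.25, 0], [-2.1, -1.85, 0], [-2.8, -2.5, 0]]' --rot '[[0, 0, 0], [0, 0, 0], [0, 0, 0], [0, 0, 0], [0, 0, 0]]' --fingers 0 --grip_force 20

```text
clock: 0.52
eef_pos: [234.6, 481.2, 230.9]
tcp_rot: [-3.141, 0.0, 2.902]
contact_force: [1.0, -0.4, -0.0]
opening: 0.302
grasp_force: 0.0
```

Call:
play_rows --dp '[[-0.7, -0.6, 0], [-1.4, -1.2, 0], [-2.1, -1.85, 0], [-2.8, -2.5, 0], [-3.5, -3.1, 0]]' --rot '[[0, 0, 0], [0, 0, 0], [0, 0, 0], [0, 0, 0], [0, 0, 0]]'

```text
clock: 0.93
eef_pos: [340.7, 326.6, 231.1]
tcp_rot: [-3.141, -0.0, 2.901]
contact_force: [1.4, 0.6, 0.2]
opening: 0.0
grasp_force: 0.0
```

Call:
play_rows --dp '[[-0.7, -0.6, 0], [-1.4, -1.2, 0], [-2.1, -1.85, 0], [-2.8, -2.5, 0], [-3.5, -3.1, 0]]' --rot '[[0, 0, 0], [0, 0, 0], [0, 0, 0], [0, 0, 0], [0, 0, 0]]'

```text
clock: 1.35
eef_pos: [446.8, 172.8, 231.2]
tcp_rot: [-3.141, -0.0, 2.901]
contact_force: [0.8, 1.1, -0.7]
opening: 0.003
grasp_force: 0.0
```

Call:
play_rows --dp '[[-0.7, -0.6, 0], [-1.4, -1.2, 0], [-2.1, -1.85, 0], [-2.7, -2.4, 0], [-3.1, -2.7, 0]]' --rot '[[0, 0, 0], [0, 0, 0], [0, 0, 0], [0, 0, 0], [0, 0, 0]]'

```text
clock: 1.77
eef_pos: [542.1, 37.5, 231.1]
tcp_rot: [-3.141, 0.0, 2.899]
contact_force: [0.2, 0.0, 0.1]
opening: 0.002
grasp_force: 0.0
```

Call:
play_rows --dp '[[-0.4, -0.4, 0], [-0.8, -0.8, 0], [-1.2, -1.1, 0], [-1.4, -1.3, 0], [-1.4, -1.3, 0]]' --rot '[[0, 0, 0], [0, 0, 0], [0, 0, 0], [0, 0, 0], [0, 0, 0]]'

```text
clock: 2.18
eef_pos: [583.8, -24.9, 231.0]
tcp_rot: [-3.141, 0.0, 2.899]
contact_force: [-0.1, 0.0, 0.6]
opening: -0.003
grasp_force: 0.0
```

```bash
cat > go.py <<'E'
from rig import telemetry
import numpy as np
from scipy.spatial.transform import Rotation as Ro
s=telemetry.sense();p=s["eef_pos"];R=Ro.from_euler("xyz",s["tcp_rot"]).as_matrix()
Q=np.load("Q.npy");h=20
print(s["clock"],p,s["tcp_rot"],s["contact_force"],s["opening"])
prev=p
for i,q in enumerate(Q):
    t=np.r_[q,h];print(i+1,"from here",(R.T@(t-p)/40).round(2),"from prev",(R.T@(t-prev)/40).round(2));prev=t
E
python3 go.py
```

```text
2.1833 [583.76850858 -24.86479688 230.99667294] [-3.14102180e+00  2.16531442e-05  2.89897005e+00] [-0.06918286  0.01384812  0.56262851] -0.003231899662099714
1 from here [-1.23 -1.03  5.28] from prev [-1.23 -1.03  5.28]
2 from here [-0.82 -2.12  5.28] from prev [ 0.42 -1.1   0.  ]
3 from here [-0.39 -3.22  5.28] from prev [ 0.42 -1.09  0.  ]
4 from here [ 0.57 -3.77  5.28] from prev [ 0.96 -0.55  0.  ]
5 from here [ 1.68 -3.39  5.28] from prev [ 1.11  0.38 -0.  ]
6 from here [ 2.75 -2.93  5.28] from prev [ 1.08  0.46 -0.  ]
7 from here [ 3.1  -1.88  5.28] from prev [ 0.35  1.05 -0.  ]
8 from here [ 2.69 -0.79  5.28] from prev [-0.41  1.1  -0.  ]
9 from here [2.27 0.31 5.27] from prev [-0.42  1.1  -0.  ]
```

Call:
play_rows --dp '[[-0.5, -0.4, 0], [-1.0, -0.8, 0.2], [-1.23, -1.03, 0.8], [-1.23, -1.03, 1.6], [-1.23, -1.03, 2.3]]' --rot '[[0, 0, 0], [0, 0, 0], [0, 0, 0], [0, 0, 0], [0, 0, 0]]'

```text
clock: 2.6
eef_pos: [620.9, -74.6, 138.2]
tcp_rot: [3.141, 0.0, 2.9]
contact_force: [0.5, 1.0, 0.1]
opening: 0.0
grasp_force: 0.0
```

Call:
play_rows --dp '[[0, 0, 0.7], [0, 0, 1.3], [0, 0, 1.8], [0, 0, 2.0], [0, 0, 2.0]]' --rot '[[0, 0, 0], [0, 0, 0], [0, 0, 0], [0, 0, 0], [0, 0, 0]]'

```text
clock: 3.02
eef_pos: [619.3, -73.7, 57.4]
tcp_rot: [-3.141, -0.004, 2.901]
contact_force: [-0.6, -0.7, 0.0]
opening: 0.002
grasp_force: 0.0
```

```bash
python3 go.py|head -2
python3 - <<'E'
from rig import optics,telemetry
import cv2,numpy as np
q=telemetry.sense()["eef_pos"];o=[]
for n,(u,v) in(("top",(335,213)),("side",(318,225))):
    f=optics.grab_frame(n);c=f["mtx"]@(f["R"]@q+f["t"]);c=c[:2]/c[2];print(n,c, (c-[u-55,v-60])*3.6*1)
    o.append(cv2.resize(f["color"][v-60:v+60,u-55:u+55,::-1],None,fx=3.6,fy=3.6,interpolation=cv2.INTER_CUBIC))
cv2.imwrite("pics/near.png",cv2.convertScaleAbs(np.hstack(o),alpha=1.5))
E
```

```text
3.0167 [619.26394876 -73.72660166  57.38395453] [-3.14121778 -0.00414288  2.90123399] [-0.60289474 -0.67979383  0.0278898 ] 0.0017957010447450096
1 from here [-0.08 -0.06  0.93] from prev [-0.08 -0.06  0.93]
top [340.10316761 183.77871391] [216.3714034  110.80337006]
side [343.67446916 223.0304878 ] [290.42808899 208.90975608]
```

View pics/near.png

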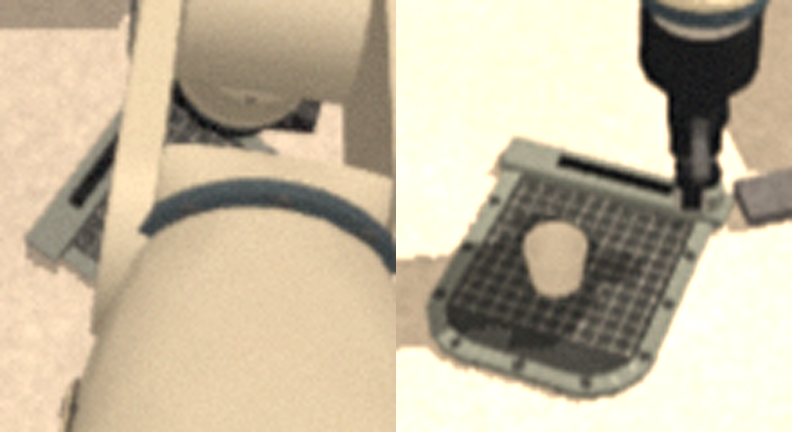

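The side crop shows the fingertip at (692,208), with rivet 1's spot directly below it on the leg by the stud. That is 1.6 px from the predicted tip, about 3 mm and well within the 15 mm tolerance. Now I'll descend to 20 mm and look again.

Call:
play_rows --dp '[[-0.05, -0.05, 0.2], [-0.05, -0.05, 0.45], [-0.05, -0.05, 0.7], [-0.05, -0.05, 0.88], [-0.05, -0.05, 0.88]]' --rot '[[0, 0, 0], [0, 0, 0], [0, 0, 0], [0, 0, 0], [0, 0, 0]]'

```text
clock: 3.53
eef_pos: [621.5, -76.8, 22.1]
tcp_rot: [-3.141, -0.003, 2.901]
contact_force: [-0.0, 0.1, 0.4]
opening: -0.001
grasp_force: 0.0
```

```bash
python3 go.py
python3 - <<'E'
from rig import optics,telemetry
import cv2,numpy as np
q=telemetry.sense()["eef_pos"];f=optics.grab_frame("side")
c=f["mtx"]@(f["R"]@q+f["t"]);print(c[:2]/c[2], (c[:2]/c[2]-[263,190])*5)
cv2.imwrite("pics/near2.png",cv2.convertScaleAbs(cv2.resize(f["color"][190:280,263:373,::-1],None,fx=5,fy=5,interpolation=cv2.INTER_CUBIC),alpha=1.5))
E
```

```text
3.5333 [621.49800875 -76.83480245  22.09881278] [-3.14128491e+00 -2.82633856e-03  2.90063272e+00] [-0.04973102  0.06036431  0.43374186] -0.001143909385614545
1 from here [-0.01  0.01  0.05] from prev [-0.01  0.01  0.05]
2 from here [ 0.41 -1.09  0.05] from prev [ 0.42 -1.1   0.  ]
3 from here [ 0.84 -2.18  0.06] from prev [ 0.42 -1.09  0.  ]
4 from here [ 1.8  -2.73  0.06] from prev [ 0.96 -0.55  0.  ]
5 from here [ 2.91 -2.36  0.06] from prev [1.11 0.38 0.  ]
6 from here [ 3.98 -1.9   0.06] from prev [1.08 0.46 0.  ]
7 from here [ 4.33 -0.84  0.06] from prev [0.35 1.05 0.  ]
8 from here [3.92 0.25 0.06] from prev [-0.42  1.1  -0.  ]
9 from here [3.49 1.35 0.06] from prev [-0.42  1.1  -0.  ]
[344.32816878 233.35156748] [406.64084392 216.7578374 ]
```

View pics/near2.png

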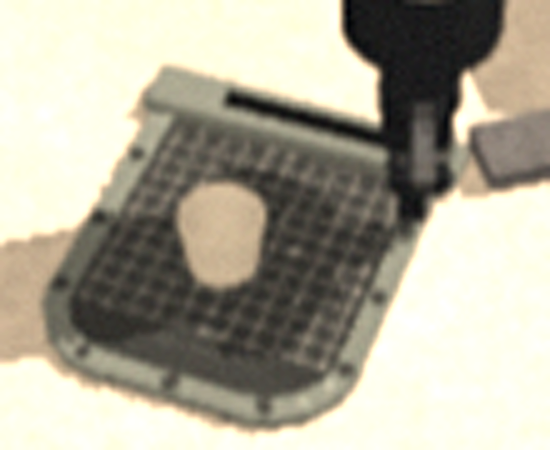

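The tip is at about (410,216), roughly 10 mm above rivet 1, which is expected at (408,229). That is on target, so I'll run the frame.

Call:
play_rows --dp '[[0.13, -0.35, 0.03], [0.28, -0.75, 0.05], [0.41, -1.09, 0.05], [0.41, -1.09, 0.05], [0.41, -1.09, 0.05]]' --rot '[[0, 0, 0], [0, 0, 0], [0, 0, 0], [0, 0, 0], [0, 0, 0]]'

```text
clock: 4.0
eef_pos: [596.1, -116.4, 22.5]
tcp_rot: [3.142, 0.0, 2.899]
contact_force: [0.0, 0.4, 0.6]
opening: -0.001
grasp_force: 0.0
```

Call:
play_rows --dp '[[0.13, -0.35, 0], [0.28, -0.75, 0], [0.42, -1.09, 0], [0.42, -1.09, 0], [0.42, -1.09, 0]]' --rot '[[0, 0, 0], [0, 0, 0], [0, 0, 0], [0, 0, 0], [0, 0, 0]]'

```text
clock: 4.42
eef_pos: [569.4, -154.4, 22.2]
tcp_rot: [3.142, 0.0, 2.899]
contact_force: [-1.4, 0.5, -0.6]
opening: -0.005
grasp_force: 0.0
```

```bash
python3 go.py
```

```text
4.4167 [ 569.42868789 -154.41333293   22.23891644] [3.14150619e+00 1.22671601e-04 2.89931668e+00] [-1.41240169  0.4749463  -0.5648117 ] -0.005190941224436925
1 from here [-0.8   2.2   0.06] from prev [-0.8   2.2   0.06]
2 from here [-0.39  1.1   0.06] from prev [ 0.42 -1.1  -0.  ]
3 from here [0.04 0.01 0.06] from prev [ 0.42 -1.09 -0.  ]
4 from here [ 1.   -0.54  0.06] from prev [ 0.96 -0.55 -0.  ]
5 from here [ 2.11 -0.17  0.06] from prev [ 1.11  0.38 -0.  ]
6 from here [3.18 0.29 0.06] from prev [ 1.08  0.46 -0.  ]
7 from here [3.53 1.34 0.06] from prev [0.35 1.05 0.  ]
8 from here [3.12 2.44 0.06] from prev [-0.41  1.1   0.  ]
9 from here [2.7  3.54 0.06] from prev [-0.42  1.1   0.  ]
```

Call:
play_rows --dp '[[0.25, -0.3, 0.05], [0.6, -0.45, 0.06], [1.0, -0.54, 0.06], [1.0, -0.54, 0.06], [1.0, -0.54, 0.06]]' --rot '[[0, 0, 0], [0, 0, 0], [0, 0, 0], [0, 0, 0], [0, 0, 0]]'

```text
clock: 4.83
eef_pos: [525.2, -165.1, 19.7]
tcp_rot: [3.142, -0.0, 2.901]
contact_force: [0.5, 0.4, -0.2]
opening: -0.001
grasp_force: 0.0
```

Call:
play_rows --dp '[[0.35, 0.1, 0], [0.75, 0.25, 0], [1.11, 0.38, 0], [1.11, 0.38, 0], [1.11, 0.38, 0]]' --rot '[[0, 0, 0], [0, 0, 0], [0, 0, 0], [0, 0, 0], [0, 0, 0]]'

```text
clock: 5.25
eef_pos: [487.2, -139.7, 19.9]
tcp_rot: [-3.142, 0.001, 2.902]
contact_force: [0.7, 0.5, -0.3]
opening: 0.005
grasp_force: 0.0
```

Call:
play_rows --dp '[[0.35, 0.15, 0], [0.75, 0.32, 0], [1.08, 0.46, 0], [1.08, 0.46, 0], [1.08, 0.46, 0]]' --rot '[[0, 0, 0], [0, 0, 0], [0, 0, 0], [0, 0, 0], [0, 0, 0]]'

```text
clock: 5.67
eef_pos: [450.2, -111.9, 20.0]
tcp_rot: [-3.142, 0.002, 2.901]
contact_force: [-0.1, -1.6, 0.3]
opening: -0.001
grasp_force: 0.0
```

```bash
python3 go.py
python3 - <<'E'
from rig import optics
import cv2
f=optics.grab_frame("side")
cv2.imwrite("pics/near3.png",cv2.convertScaleAbs(cv2.resize(f["color"][190:280,263:373,::-1],None,fx=5,fy=5,interpolation=cv2.INTER_CUBIC),alpha=1.5))
E
```

```text
5.6667 [ 450.21012915 -111.92819722   19.95811121] [-3.14153201e+00  1.65998440e-03  2.90148266e+00] [-0.06134781 -1.58726652  0.26004738] -0.0014113228688066566
1 from here [-3.96  1.88  0.01] from prev [-3.96  1.88  0.01]
2 from here [-3.54  0.78  0.  ] from prev [ 0.42 -1.1  -0.  ]
3 from here [-3.11 -0.31  0.  ] from prev [ 0.43 -1.09 -0.  ]
4 from here [-2.15 -0.86  0.  ] from prev [ 0.96 -0.55 -0.  ]
5 from here [-1.04 -0.48  0.  ] from prev [ 1.11  0.38 -0.  ]
6 from here [ 0.04 -0.02 -0.  ] from prev [ 1.08  0.46 -0.  ]
7 from here [ 0.38  1.03 -0.  ] from prev [ 0.35  1.05 -0.  ]
8 from here [-0.04  2.13 -0.  ] from prev [-0.42  1.1   0.  ]
9 from here [-0.46  3.22 -0.  ] from prev [-0.42  1.1   0.  ]
```

View pics/near3.png

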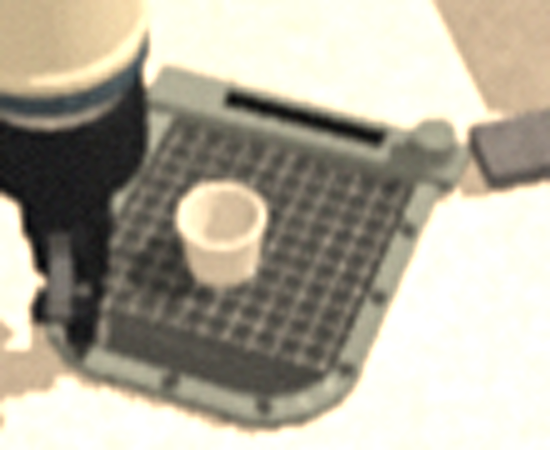

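The tip is at about (80,345), over rivet 6 at (83,351) to within a few millimetres. The cup, handle and brush haven't moved. I'll continue to rivets 7–9.

Call:
play_rows --dp '[[0.25, 0.3, 0], [0.38, 0.7, 0], [0.38, 1.04, 0], [0.38, 1.04, 0], [0.38, 1.04, 0]]' --rot '[[0, 0, 0], [0, 0, 0], [0, 0, 0], [0, 0, 0], [0, 0, 0]]'

```text
clock: 6.13
eef_pos: [445.6, -67.8, 19.9]
tcp_rot: [3.142, 0.002, 2.902]
contact_force: [0.2, 0.3, 0.4]
opening: -0.003
grasp_force: 0.0
```

Call:
play_rows --dp '[[-0.13, 0.35, 0], [-0.28, 0.75, 0], [-0.42, 1.1, 0], [-0.42, 1.1, 0], [-0.42, 1.1, 0]]' --rot '[[0, 0, 0], [0, 0, 0], [0, 0, 0], [0, 0, 0], [0, 0, 0]]'

```text
clock: 6.55
eef_pos: [471.6, -29.3, 19.7]
tcp_rot: [-3.142, 0.001, 2.902]
contact_force: [-0.7, -0.1, 0.2]
opening: -0.0
grasp_force: 0.0
```

Call:
play_rows --dp '[[-0.13, 0.35, 0], [-0.28, 0.75, 0], [-0.42, 1.1, 0], [-0.42, 1.1, 0], [-0.42, 1.1, 0]]' --rot '[[0, 0, 0], [0, 0, 0], [0, 0, 0], [0, 0, 0], [0, 0, 0]]'

```text
clock: 6.97
eef_pos: [497.7, 9.7, 19.6]
tcp_rot: [-3.141, -0.0, 2.902]
contact_force: [-0.3, 0.3, -0.4]
opening: 0.002
grasp_force: 0.0
```

```bash
python3 go.py
python3 - <<'E'
from rig import optics
import cv2
f=optics.grab_frame("side")
cv2.imwrite("pics/near4.png",cv2.convertScaleAbs(cv2.resize(f["color"][190:280,263:373,::-1],None,fx=5,fy=5,interpolation=cv2.INTER_CUBIC),alpha=1.5))
E
```

```text
6.9667 [497.66137542   9.68768167  19.60464087] [-3.14142492e+00 -2.61079006e-05  2.90179430e+00] [-0.25757398  0.32689966 -0.36394584] 0.0018334808566171591
1 from here [-3.53 -1.36 -0.01] from prev [-3.53 -1.36 -0.01]
2 from here [-3.11 -2.46 -0.01] from prev [ 0.42 -1.1   0.  ]
3 from here [-2.68 -3.55 -0.01] from prev [ 0.43 -1.09  0.  ]
4 from here [-1.72 -4.1  -0.01] from prev [ 0.96 -0.55  0.  ]
5 from here [-0.61 -3.72 -0.01] from prev [ 1.11  0.38 -0.  ]
6 from here [ 0.47 -3.26 -0.01] from prev [ 1.08  0.46 -0.  ]
7 from here [ 0.81 -2.21 -0.01] from prev [ 0.35  1.05 -0.  ]
8 from here [ 0.39 -1.11 -0.01] from prev [-0.42  1.1  -0.  ]
9 from here [-0.03 -0.01 -0.01] from prev [-0.42  1.1  -0.  ]
```

View pics/near4.png

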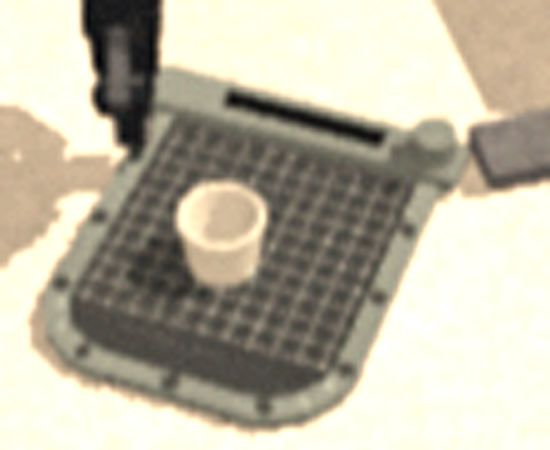

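The tip is at (135,148), just above rivet 9 at (136,153), and nothing has been disturbed. Raising the hand.

Call:
play_rows --dp '[[0, 0, -0.5], [0, 0, -1.2], [0, 0, -2.0], [0, 0, -2.8], [0, 0, -3.6]]' --rot '[[0, 0, 0], [0, 0, 0], [0, 0, 0], [0, 0, 0], [0, 0, 0]]'

```text
clock: 7.43
eef_pos: [496.2, 9.0, 164.8]
tcp_rot: [-3.141, -0.001, 2.9]
contact_force: [1.2, -0.1, 0.0]
opening: -0.003
grasp_force: 0.0
```

Call:
play_rows --dp '[[0, 0, -0.4], [0, 0, -0.6], [0, 0, -0.6], [0, 0, -0.6], [0, 0, -0.6]]' --rot '[[0, 0, 0], [0, 0, 0], [0, 0, 0], [0, 0, 0], [0, 0, 0]]'

```text
clock: 7.85
eef_pos: [496.3, 9.6, 186.1]
tcp_rot: [-3.141, -0.003, 2.901]
contact_force: [0.5, -1.2, -0.8]
opening: 0.0
grasp_force: 0.0
```

Run:
```python
from rig import telemetry,r
print(telemetry.sense()["eef_pos"]);print(r.sign_off())
```

```text
[496.34462897   9.57497051 186.12283411]
the job is handed in; nothing more can be done
None
```

I ran the closed fingertips over all nine rivets in order, about 1 cm above the frame with no contact felt, raised the hand to about 19 cm and handed the job in; the hand-in returned no verdict.

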